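Slide a hinge strip out of the dispenser and thread it on the binding posts

ROBOT

A 6-joint arm with a two-finger parallel gripper is mounted at the origin on a cart in front of the work surface, level with it; the furniture and walls round the work are solid. World frame = base frame: x ahead of the robot, y to its left, z up, the work surface at z = 0. Lengths are in m, angles in rad, forces in N, time in s.
With the tool pointing down it reaches from about 0.375 to 0.9 m from the base axis. Payload 3.1 kg.
Tool frame: the origin (TCP) lies midway between the tips of the shut fingers; the grasp point (between the pads) lies 19 mm behind it (manip.hold_point_z is the distance from the TCP to the grasp point, in m); z points along the fingers, y is the direction in which the jaws open and shut (so a half turn about z gives the same grasp; the last joint's range is limited). The gripper opens to 85 mm and grips with 20 to 120 N. Pads are 22 mm wide; open, the fingers measure 114 mm over their backs; the gripper's body (76 mm by 85 mm) begins 54 mm behind the grasp point. The pads swing forward as they close: fully open they stand 13 mm farther back than shut.
Start: joints at [1.079, 0.527, 1.433, -0, 1.181, -0.178], TCP at [0.192, 0.595, 0.231] pointing down, gripper open.
Joint ranges: [-3.08, 3.08], [-0.75, 2.2], [0.22, 2.44], [-1.43, 4.57], [0, 2.65], [-2.85, 2.85]. Speed limits (rad/s): [2.79, 2.79, 3.14, 3.14, 3.14, 3.14].

INTERFACE

Orientations are given as a unit quaternion [x, y, z, w].
In Python, from station import manip gives the robot as it stands.
- The arm moves only by the tool drive_tool, never from a script. Its argument "motion" is one flat list of numbers, 7 for each row, row after row: the shift along the tool's x, y, z in mm, then the turn, a rotation vector about the tool's x, y, z in degrees, then the finger opening in mm, from 0 to 85.4. A call has 1 to 8 rows; each row is the pose to reach, as a shift and turn from the pose measured when the call began, along the tool's axes at that moment; what a row does not reach only later rows make up. A row lasts 1/8 s, in which the tool goes at most 62.5 mm and 10.7 degrees, less where a joint would pass 70% of its speed; a pose out of reach is approached as far as the arm can. A call with a gripper value outside its range is refused whole. The fingers move at their own pace and stop on an object; "force" is the grip in N (left out, the last holds). Time passes only in rows, so rows that repeat a pose let the fingers close. It gives the time, the measured TCP pose, the force and the opening at its end, in the units of the state.
- manip.sense(): the state, without advancing time (a new reading comes with each control period).
- manip.snapshot(name): name is "scene" or "top"; returns a dict with "color" (400x640x3 uint8, red, green, blue), "fx", "fy", "cx", "cy" (pixels), "k1" (the pictures are not rectified: a ray, as slopes to the right and down, at radius r is drawn at 1 + k1 r^2 times it, then the intrinsics apply), "view" (4x4, takes a point from world to camera coordinates). Camera axes: x right, y up, looking along -z (the intrinsics and any distortion apply to the point x, -y, -z); pixel columns grow to the right and rows downward; lengths in m; the calibration is good to about 2 mm. A picture is of the moment at which its call begins. There is no depth.
- manip.sign_off(): hands the job in, once; it reports no verdict.
The state is a dict: "t": time; "q": joint angles; "qd": joint speeds; "tau": joint torques, N m; "tcp_pos": TCP position; "tool_rot": TCP orientation; "force": force on the tool from outside, world axes, zero at the start; "ft_torque": the same for the moment, N m; "finger_gap": opening from 0.0 (shut) to 1.0 (fully open).
Only numpy, scipy, OpenCV 4.12 (cv2) and the standard library are available. Lean on these libraries where they do the work, as an engineer would, in place of code of your own. Each camera call takes 0.05 s, during which the arm holds its last target.

TASK

Slide the dark walnut hinge strip up the ramp of its slot in the grey dispenser until it lies flat on the tongue in front, then pick it up and thread it over both brass posts of the jig until it lies flat on the jig's base, and let go. Leave the pale strip lying in its slot, and do not disturb the thread spool, the brass weight or the wax.

Things in the scene. Friction and masses are not known exactly. Their poses are not given: they have to be found in the camera images.
- dispenser: Fixed grey bin, 121 mm wide (x), 300 mm long (y), open on top; origin: centre of its footprint, on the bench; outlet towards its own -y. Two slots, centred at x = -29 and +29 mm, each 53 mm wide between 5 mm walls with tops at z = 40 mm (y = 150 to -85 mm): too snug to grip a strip inside. Slot floor at z = 6 mm from y = 145 (back wall) to -25 mm, ramp up to z = 28 mm at y = -85 mm, then the tongue.
- tongue_a (a point): Middle of the top of the aluminium tongue in front of one slot (dispenser x = -29, y = -118, z = 28 mm; same axes as the dispenser). The tongue is level, 30 mm wide (narrower than the strip), without walls, from y = -85 (top of the ramp) to -150 mm. A strip lies flat on it while its middle is between these; it may stick out at both ends. Farther out it falls off.
- tongue_b (a point): The same point of the tongue in front of the other slot (dispenser x = +29, y = -118, z = 28 mm). While a fingertip still presses on its back end, a strip pushed past the top of the ramp may stay tilted; once the finger backs off it drops flat.
- walnut_strip: Dark walnut strip: album hinge strip, dark brown wood, 48 x 110 x 12 mm, about 80 g, with two 11 mm through holes on its centreline, 40 mm either side of the middle. Origin: centre of its underside; x across the width, y along the length, z up. Starts flat in either slot, front end near the foot of the ramp, 45 to 60 mm of free floor behind it.
- birch_strip: Pale birch strip: album hinge strip, light wood, 48 x 110 x 12 mm, about 80 g, with two 11 mm through holes on its centreline, 40 mm either side of the middle. Origin: centre of its underside; x across the width, y along the length, z up. Starts flat in the other slot and stays there.
- post_jig: Fixed jig: dark steel base bar 34 mm wide (x; narrower than the strip), 130 mm long (y), top at z = 30 mm. Two upright brass posts, 8 mm thick, on its centreline at y = -40 and +40 mm, rise 24 mm above the base, the top 6 mm tapered to 3 mm. Origin: centre of its footprint, on the bench.
- jig_seat (a point): Centre of the top of the jig's base, midway between the posts (30 mm above the jig's origin, same axes). A fitted strip has its origin here.
- thread_spool: Bystander: red thread on a wooden spool, 41 mm across, 50 mm tall, standing. Origin at the centre of its underside.
- weight: Bystander: brass weight 40 x 60 mm, 60 mm tall with its knob. Origin at the centre of its underside.
- wax: Bystander: yellow block of beeswax, 36 x 52 x 19 mm. Origin at the centre of its underside.
Things that resemble listed ones, but are neither listed nor needed, are in the scene too. What is shaped like the walnut_strip but purple is not meant.

How it is judged:
By the outcome, as a careful person would: the job done as asked, in the order asked, and still so for the second after the job is handed in, with the robot touching nothing.
It also fails if it takes over 59 s, if anything falls off the work surface, if the arm or the gripper's body presses on something with over 40 N, if the wrist force passes 120 N, or if a joint passes its speed limit or range.

## Working session

There is one attempt and no reset: what is moved stays moved. The work goes in short steps, Python scripts to look and compute and a tool call to move; the robot and the scene stay as the last step left them, time stands still between calls to the robot, and variables do not carry over. Pictures are saved under pics/ and viewed, and the job is handed in when it is done.

Besides the shell and the picture viewer there is one more tool, called after ">>>" as a command line: name --argument value ..., lists and objects as JSON in quotes. drive_tool: Moves the arm, as the interface text tells. Its arguments: {"type":"object","properties":{"motion":{"type":"array","items":{"type":"number"}},"force":{"type":"number"}},"required":["motion"]}

```bash
mkdir -p pics; ls
python3 - <<'E'
from station import manip
import cv2,numpy as np
print(manip.sense())
for n in("scene","top"):
    s=manip.snapshot(n); cv2.imwrite(f"pics/{n}0.png",s["color"][:,:,::-1])
    print(n,s["fx"],s["fy"],s["cx"],s["cy"],s["k1"]);print(np.round(s["view"],4))
print(manip.hold_point_z)
E
```

```text
pics
{'t': 0.0, 'q': array([ 1.07948316e+00,  5.28477678e-01,  1.43390435e+00, -4.00466603e-05,
        1.18140470e+00, -1.78492170e-01]), 'qd': array([-0.00099437, -0.00042692,  0.00117783, -0.00062416, -0.00121216,
       -0.0014234 ]), 'tau': array([-1.29427804e-03, -4.42353702e+01, -1.78023684e+01, -3.60740414e-04,
        8.31563899e-03, -7.21326103e-06]), 'tcp_pos': array([0.1919722 , 0.59402931, 0.2303259 ]), 'tool_rot': array([ 1.55765912e-01,  9.87793388e-01, -1.04217399e-03, -3.43083786e-04]), 'force': array([ 0.14500663,  0.00264735, -0.4043432 ]), 'ft_torque': array([0.00970773, 0.0207691 , 0.03208446]), 'finger_gap': 0.9991046156133357}
scene 391.34642076933346 391.34642076933346 317.06284367559965 199.86526492424107 -0.029160510365338115
[[ 5.5920e-01  8.2900e-01  2.0000e-04 -4.9640e-01]
 [-4.0040e-01  2.6980e-01  8.7570e-01  1.1670e-01]
 [ 7.2590e-01 -4.8980e-01  4.8280e-01 -1.4872e+00]
 [ 0.0000e+00  0.0000e+00  0.0000e+00  1.0000e+00]]
top 379.58083237882096 379.58083237882096 325.52298680935485 192.8874047888662 -0.05847211640493665
[[ 0.0093 -0.9995 -0.031   0.2207]
 [ 0.987   0.0043  0.1606 -0.5596]
 [-0.1604 -0.0321  0.9865 -0.8718]
 [ 0.      0.      0.      1.    ]]
0.0187
```

View pics/scene0.png

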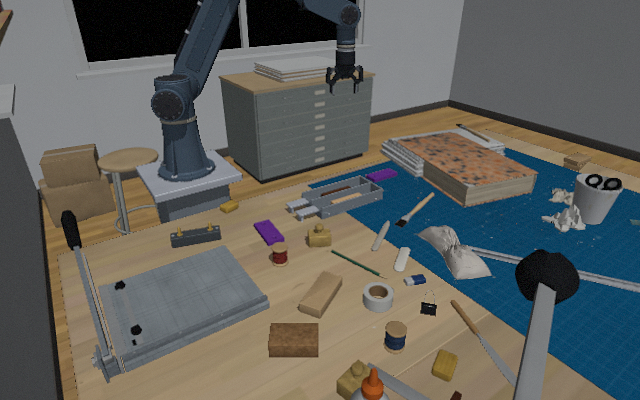

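View pics/top0.png

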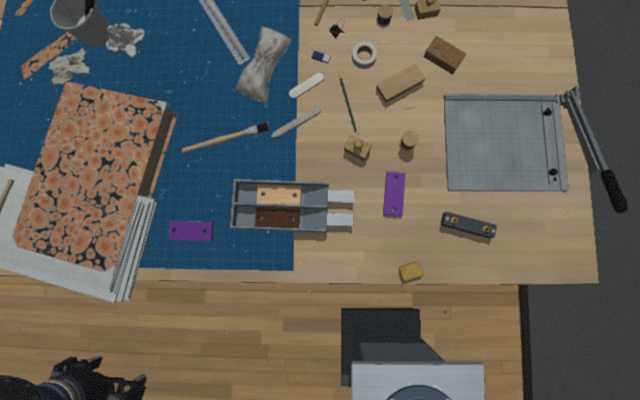

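The top view shows the dispenser at about (290,205), with the outlet to the right. The dark strip is in the lower slot at (278,218) and the pale one in the upper slot at (278,195). The jig is at (468,225). Two purple strips are at (394,194) and (190,231). Next I'll take close crops.

```bash
cat > h.py <<'E'
import numpy as np,cv2
from station import manip
def K(s): return np.array([[s["fx"],0,s["cx"]],[0,s["fy"],s["cy"]],[0,0,1.]])
def ray(s,px):
    p=np.array(px,float).reshape(-1,1,2)
    # drawn = ideal*(1+k1 r^2)
    u=cv2.undistortPoints(p,K(s),np.array([s["k1"],0,0,0.])).reshape(-1,2)
    V=s["view"];R=V[:3,:3];o=-R.T@V[:3,3]
    d=np.c_[u[:,0],-u[:,1],-np.ones(len(u))]@R
    return o,d/np.linalg.norm(d,axis=1)[:,None]
def onz(s,px,z):
    o,d=ray(s,px); return o+d*((z-o[2])/d[:,2])[:,None]
def tri(s1,p1,s2,p2):
    o1,d1=ray(s1,p1);o2,d2=ray(s2,p2);out=[]
    for a,b in zip(d1,d2):
        A=np.c_[a,-b];t=np.linalg.lstsq(A,o2-o1,rcond=None)[0]
        x=o1+a*t[0];y=o2+b*t[1];out.append(np.r_[(x+y)/2,np.linalg.norm(x-y)])
    return np.array(out)
def proj(s,P):
    P=np.atleast_2d(P);V=s["view"];c=P@V[:3,:3].T+V[:3,3]
    u=np.c_[c[:,0]/-c[:,2],-c[:,1]/-c[:,2]];r2=(u**2).sum(1)[:,None];u=u*(1+s["k1"]*r2)
    return np.c_[u[:,0]*s["fx"]+s["cx"],u[:,1]*s["fy"]+s["cy"]]
def crop(s,x0,y0,x1,y1,name,f=6):
    im=s["color"][y0:y1,x0:x1,::-1]
    cv2.imwrite("pics/"+name,cv2.resize(im,None,fx=f,fy=f,interpolation=cv2.INTER_CUBIC))
E
python3 - <<'E'
from h import *
t=manip.snapshot("top");s=manip.snapshot("scene")
crop(t,225,170,360,240,"dispT.png",6)
crop(s,280,165,400,225,"dispS.png",6)
crop(t,435,205,505,245,"jigT.png",10)
crop(s,160,215,230,255,"jigS.png",10)
E
```

```text
(no output)
```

View pics/dispT.png

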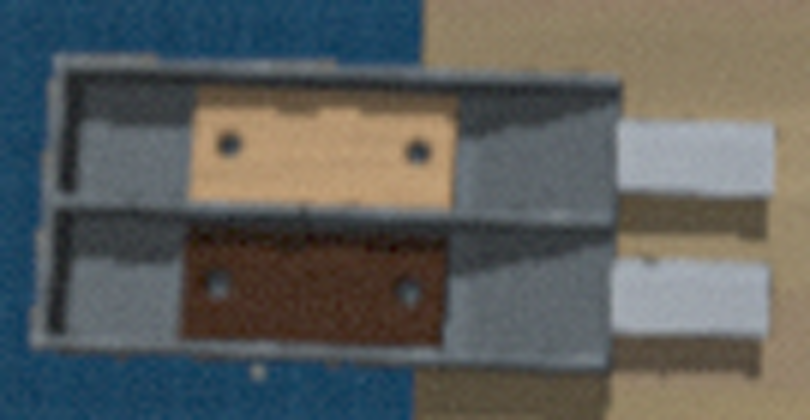

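View pics/dispS.png

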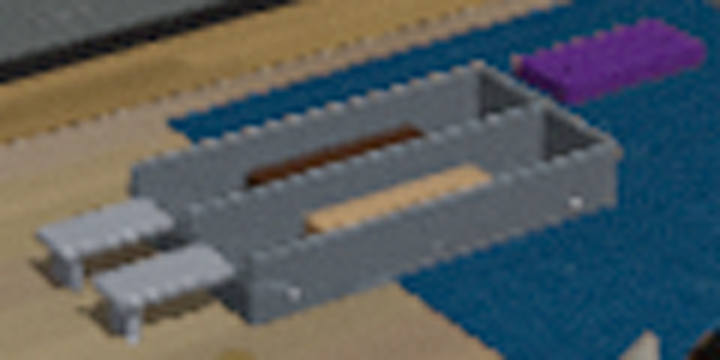

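View pics/jigT.png

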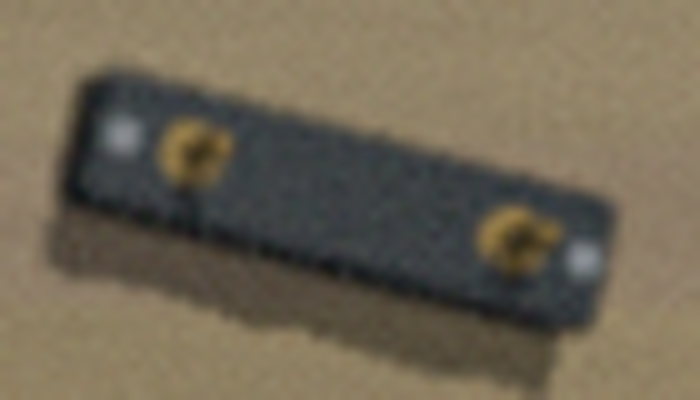

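View pics/jigS.png

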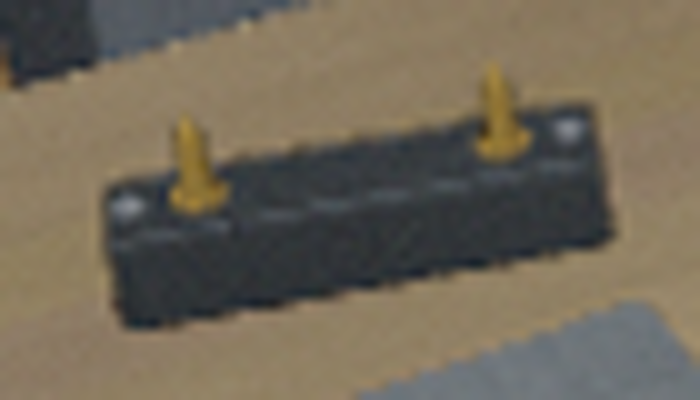

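```bash
cat > m1.py <<'E'
from h import *
t=manip.snapshot("top");s=manip.snapshot("scene")
def c(pts,x0,y0,f): return (np.array(pts,float)+.5)/f-.5+[x0,y0]
np.set_printoptions(precision=4,suppress=True)
T=lambda p:c(p,225,170,6); S=lambda p:c(p,280,165,6)
print("tongueA f+,f-,b-,b+");P=tri(t,T([(768,264),(768,334),(612,333),(612,262)]),s,S([(72,262),(38,237),(135,200),(175,222)]));print(P)
print("tongueB");P=tri(t,T([(773,123),(773,194),(618,191),(618,122)]),s,S([(130,308),(97,284),(197,246),(235,268)]));print(P)
print("disp rim corners: ")
# back-left(+y,-x), back +x, front -x, front +x
P=tri(t,T([(35,345),(58,60),(607,368),(620,80)]),s,S([(480,65),(620,150),(133,165),(250,258)]));print(P)
print("walnut f-,b-");print(tri(t,T([(443,345),(182,339)]),s,S([(248,178),(420,128)])))
print("holes");print(onz(t,T([(217,285),(408,292)]),.018))
print("walnut corners z18",onz(t,T([(182,339),(443,345),(448,240)]),.018))
print("tongue z28",onz(t,T([(768,264),(768,334),(612,333),(612,262)]),.028),onz(t,T([(773,123),(773,194),(618,191),(618,122)]),.028))
print("rim z40",onz(t,T([(35,345),(58,60),(607,368),(620,80)]),.040))
T=lambda p:c(p,435,205,10); S=lambda p:c(p,160,215,10)
print("post tips, +y then -y");P=tri(t,T([(203,147),(524,240)]),s,S([(492,68),(185,122)]));print(P)
print("flange");P=tri(t,T([(195,153),(512,240)]),s,S([(502,142),(198,195)]));print(P)
print("bolts");P=tri(t,T([(122,135),(584,258)]),s,S([(569,129),(128,207)]));print(P)
print("flange z30",onz(t,T([(195,153),(512,240)]),.031),onz(t,T([(122,135),(584,258)]),.031))
E
python3 m1.py
```

```text
tongueA f+,f-,b-,b+
[[0.5115 0.1593 0.0224 0.0027]
 [0.482  0.1582 0.0235 0.    ]
 [0.4807 0.2201 0.0259 0.0042]
 [0.5111 0.2225 0.0257 0.0007]]
tongueB
[[0.5699 0.1572 0.0253 0.0028]
 [0.5402 0.157  0.0244 0.0021]
 [0.5398 0.219  0.0263 0.0022]
 [0.5693 0.2205 0.0269 0.0007]]
disp rim corners: 
[[0.4738 0.4564 0.0389 0.0007]
 [0.5933 0.4543 0.0356 0.0012]
 [0.4671 0.2242 0.0392 0.0017]
 [0.5844 0.2193 0.0403 0.0003]]
walnut f-,b-
[[0.4771 0.2922 0.0157 0.    ]
 [0.4804 0.4042 0.0151 0.0064]]
holes
[[0.5011 0.387  0.018 ]
 [0.4988 0.307  0.018 ]]
walnut corners z18 [[0.4785 0.4008 0.018 ]
 [0.4769 0.292  0.018 ]
 [0.5206 0.2908 0.018 ]]
tongue z28 [[0.5103 0.1583 0.028 ]
 [0.4816 0.1584 0.028 ]
 [0.4816 0.2219 0.028 ]
 [0.5107 0.2222 0.028 ]] [[0.5688 0.1561 0.028 ]
 [0.5392 0.1562 0.028 ]
 [0.5401 0.22   0.028 ]
 [0.5689 0.2202 0.028 ]]
rim z40 [[0.4739 0.4564 0.04  ]
 [0.5921 0.4525 0.04  ]
 [0.4666 0.2234 0.04  ]
 [0.5843 0.2192 0.04  ]]
post tips, +y then -y
[[ 0.4943 -0.0865  0.0523  0.005 ]
 [ 0.4725 -0.1634  0.0506  0.0059]]
flange
[[ 0.4956 -0.0893  0.0304  0.001 ]
 [ 0.4746 -0.1664  0.03    0.0015]]
bolts
[[ 0.4999 -0.0716  0.0306  0.0011]
 [ 0.4703 -0.1838  0.0302  0.0016]]
flange z30 [[ 0.4958 -0.0886  0.031 ]
 [ 0.4748 -0.1652  0.031 ]] [[ 0.5001 -0.071   0.031 ]
 [ 0.4705 -0.1826  0.031 ]]
```

Candidates for the walnut strip in the top view:
- Dark brown strip in the lower slot, (278,218).
- Pale strip, (278,195).
- Purple look-alikes, (394,194) and (190,231).
- Brown blocks, (445,54) and (400,85).

I choose (278,218). The close crop shows dark brown wood with two holes lying in slot a. The triangulated heights agree with the text: tongue about 26 mm, jig top 30 mm, post tips 52 mm.

First I'll go above the floor behind the strip with the fingers shut.

```bash
cat > plan.py <<'E'
from h import *
import sys
from scipy.spatial.transform import Rotation as Ro
def plan(x,y,z,yaw):
    """yaw: world angle (deg) of tool y axis, tool down"""
    q=manip.sense(); R=Ro.from_quat(q["tool_rot"])
    a=np.radians(yaw); ty=np.array([np.cos(a),np.sin(a),0]); tz=np.array([0,0,-1.]); tx=np.cross(ty,tz)
    G=Ro.from_matrix(np.c_[tx,ty,tz])
    sh=R.inv().apply(np.array([x,y,z])-q["tcp_pos"])*1000
    print("shift",np.round(sh,1),"rot",np.round(np.degrees((R.inv()*G).as_rotvec()),1),"t",round(q["t"],2))
if __name__=="__main__": plan(*map(float,sys.argv[1:]))
E
python3 plan.py 0.502 0.427 0.10 -1.6
```

```text
shift [-346.3  -63.9  131. ] rot [-0.   0.  73.7] t 0.3
```

>>> drive_tool --motion '[-346, -64, 131, 0, 0, 73.7, 0, -346, -64, 131, 0, 0, 73.7, 0, -346, -64, 131, 0, 0, 73.7, 0, -346, -64, 131, 0, 0, 73.7, 0, -346, -64, 131, 0, 0, 73.7, 0, -346, -64, 131, 0, 0, 73.7, 0, -346, -64, 131, 0, 0, 73.7, 0, -346, -64, 131, 0, 0, 73.7, 0]' --force 40

```text
t: 1.3
tcp_pos: [0.5022, 0.4262, 0.0993]
tool_rot: [0.717, 0.697, -0.001, -0.0]
force: [-0.5, 0.3, -0.5]
finger_gap: -0.0
```

```bash
python3 - <<'E'
from h import *
q=manip.sense();print({k:np.round(q[k],4) for k in("t","q","tcp_pos","tool_rot","force","finger_gap")})
t=manip.snapshot("top");s=manip.snapshot("scene")
p=q["tcp_pos"];print(proj(t,p),proj(s,p))
crop(t,215,160,365,250,"a1T.png",5);crop(s,260,110,420,230,"a1S.png",5)
E
python3 plan.py 0.502 0.427 0.012 -1.6
```

```text
{'t': np.float64(1.3), 'q': array([ 5.3460e-01,  7.3000e-01,  1.4446e+00, -2.0000e-04,  9.6860e-01,
        5.6290e-01]), 'tcp_pos': array([0.5022, 0.4262, 0.0993]), 'tool_rot': array([ 7.170e-01,  6.971e-01, -8.000e-04, -1.000e-04]), 'force': array([-0.488 ,  0.2744, -0.4945]), 'finger_gap': np.float64(-0.0001)}
[[236.76662355 213.01458778]] [[359.04414052 163.99657369]]
shift [-0.2  0.8 88.1] rot [-0.   0.   0.2] t 1.4
```

View pics/a1T.png

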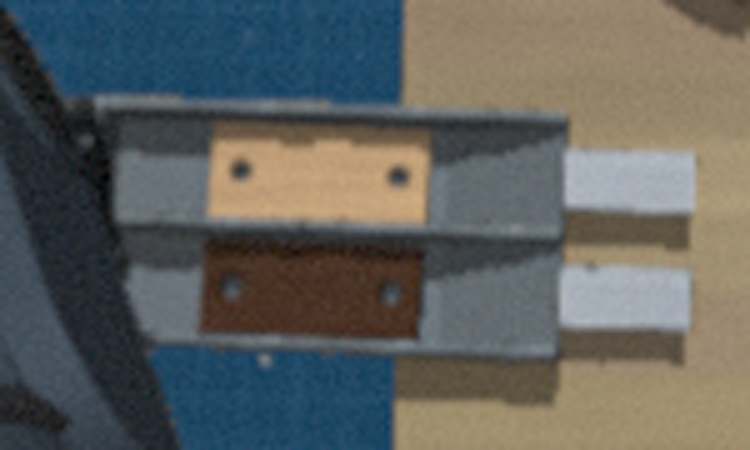

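View pics/a1S.png

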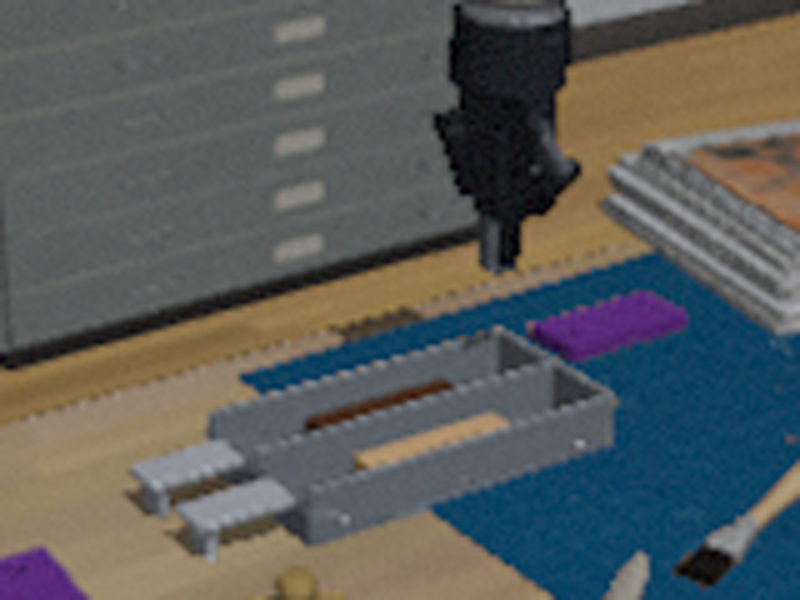

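The fingertip projects within 1 px of where it appears in the scene view (359,164), and the slot behind the strip is free. I'll lower the tip in.

>>> drive_tool --motion '[0, 1, 45, 0, 0, 0, 0, 0, 1, 75, 0, 0, 0, 0, 0, 1, 87, 0, 0, 0, 0, 0, 1, 87, 0, 0, 0, 0]'

```text
t: 1.9
tcp_pos: [0.5015, 0.4277, 0.0129]
tool_rot: [0.715, 0.699, -0.001, -0.0]
force: [0.3, 0.4, -0.8]
finger_gap: 0.004
```

```bash
python3 - <<'E'
from h import *
s=manip.snapshot("scene")
crop(s,260,110,420,230,"a2S.png",5)
E
python3 plan.py 0.4995 0.335 0.012 -1.6;python3 plan.py 0.4968 0.24 0.012 -1.6
```

```text
shift [-93.1  -0.6   1.9] rot [ 0.  -0.   0.2] t 1.95
shift [-188.1   -1.1    1.8] rot [ 0.  -0.   0.2] t 1.95
```

View pics/a2S.png

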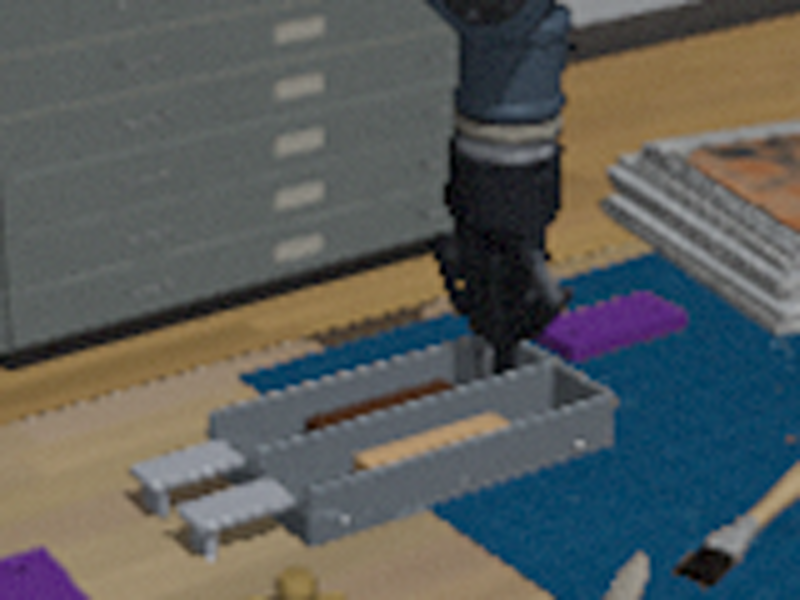

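>>> drive_tool --motion '[-12, 0, 1, 0, 0, 0, 0, -24, 0, 1, 0, 0, 0, 0, -37, 0, 1, 0, 0, 0, 0, -50, 0, 1, 0, 0, 0, 0, -63, 0, 1, 0, 0, 0, 0, -76, 0, 1, 0, 0, 0, 0, -88, 0, 1, 0, 0, 0, 0, -100, 0, 1, 0, 0, 0, 0]'

```text
t: 2.95
tcp_pos: [0.4998, 0.3271, 0.0128]
tool_rot: [0.715, 0.699, 0.0, 0.0]
force: [-0.1, 1.2, 0.2]
finger_gap: -0.003
```

```bash
python3 - <<'E'
from h import *
s=manip.snapshot("scene");t=manip.snapshot("top")
a=s["color"][150:230,270:410,::-1];b=t["color"][170:240,220:360,::-1]
cv2.imwrite("pics/a3.png",cv2.resize(np.vstack([a,b]),None,fx=4,fy=4,interpolation=cv2.INTER_CUBIC)[:600])
E
python3 plan.py 0.4976 0.256 0.024 -1.6
```

```text
shift [-70.4  -0.  -11.4] rot [-0.1  0.1  0.2] t 3.05
```

View pics/a3.png

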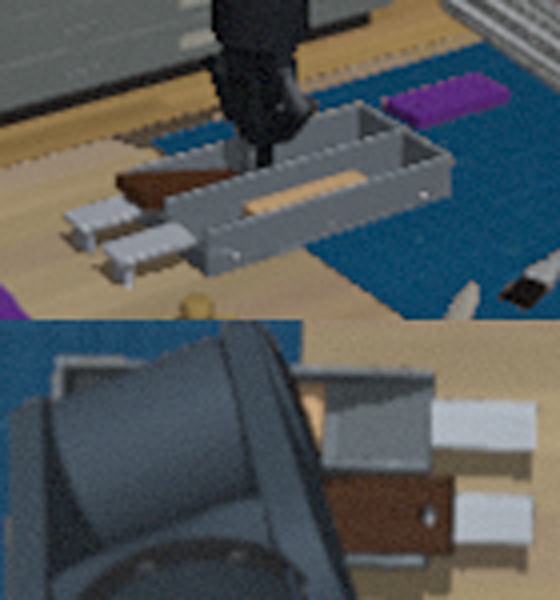

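The strip is riding up the ramp, with its front end at top-view pixel x≈333 and the finger behind it. I'll continue, rising with the ramp.

>>> drive_tool --motion '[-11, 0, 0, 0, 0, 0, 0, -22, 0, 0, 0, 0, 0, 0, -32, 0, -1, 0, 0, 0, 0, -42, 0, -4, 0, 0, 0, 0, -52, 0, -8, 0, 0, 0, 0, -61, 0, -11, 0, 0, 0, 0, -68, 0, -12, 0, 0, 0, 0, -68, 0, -12, 0, 0, 0, 0]'

```text
t: 4.05
tcp_pos: [0.4988, 0.2585, 0.0255]
tool_rot: [0.716, 0.698, 0.001, 0.0]
force: [0.2, 2.4, 2.7]
finger_gap: 0.007
```

```bash
cat > two.py <<'E'
from h import *
import sys
s=manip.snapshot("scene");t=manip.snapshot("top")
a=s["color"][150:225,270:410,::-1];b=t["color"][170:240,225:365,::-1]
cv2.imwrite("pics/"+sys.argv[1],cv2.resize(np.vstack([a,b]),None,fx=4,fy=4,interpolation=cv2.INTER_CUBIC)[:600])
E
python3 two.py a4.png
```

```text
(no output)
```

View pics/a4.png

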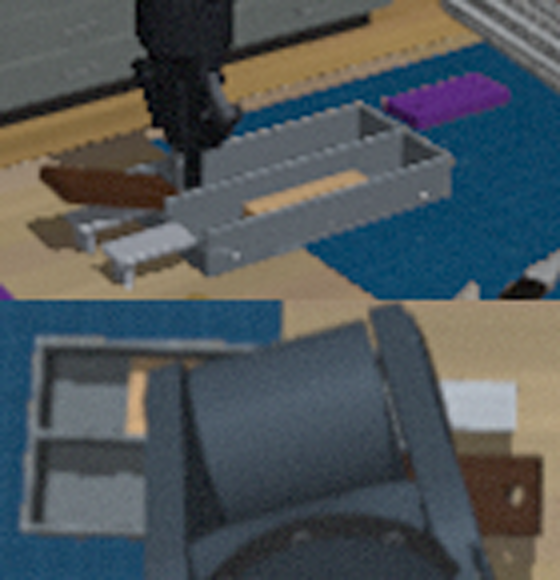

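Still tilted, held by the finger, as the text warned. I'll back the finger off.

>>> drive_tool --motion '[8, 0, 0, 0, 0, 0, 0, 20, 0, 0, 0, 0, 0, 0, 30, 0, -20, 0, 0, 0, 0, 50, 0, -60, 0, 0, 0, 0, 90, 0, -100, 0, 0, 0, 0, 110, 0, -110, 0, 0, 0, 0]'

```text
t: 4.9
tcp_pos: [0.5022, 0.3717, 0.1379]
tool_rot: [0.715, 0.699, 0.003, 0.001]
force: [0.0, 0.3, -0.7]
finger_gap: 0.004
```

```bash
python3 two.py a5.png
```

```text
(no output)
```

View pics/a5.png

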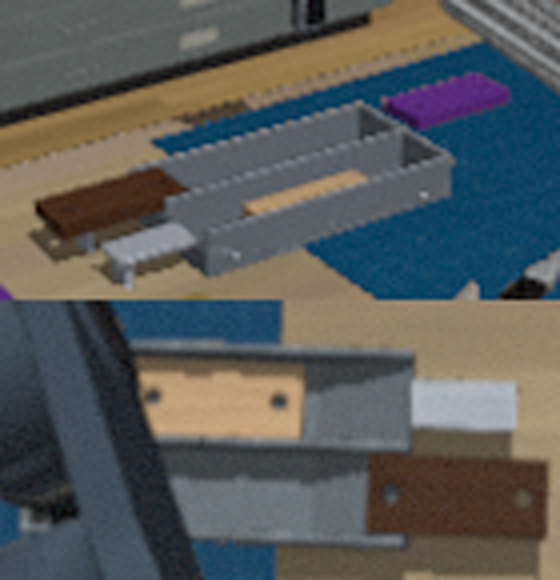

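The strip now lies flat on its tongue in both views: about (37–185,170–235) in the scene crop and (368–546,453–538) in the top crop. Next I'll measure it.

```bash
cat > meas.py <<'E'
from h import *
np.set_printoptions(precision=4,suppress=True)
def brown(s,roi):
    x0,y0,x1,y1=roi
    im=s["color"][y0:y1,x0:x1]
    f=4
    im=cv2.resize(im,None,fx=f,fy=f,interpolation=cv2.INTER_CUBIC)
    h=cv2.cvtColor(im,cv2.COLOR_RGB2HSV)
    m=((h[...,0]<18)&(h[...,1]>110)&(h[...,2]<130)&(h[...,2]>25)).astype(np.uint8)
    m=cv2.morphologyEx(m,cv2.MORPH_OPEN,np.ones((7,7)));m=cv2.morphologyEx(m,cv2.MORPH_CLOSE,np.ones((5,5)))
    cs,_=cv2.findContours(m,cv2.RETR_EXTERNAL,cv2.CHAIN_APPROX_NONE)
    c=max(cs,key=cv2.contourArea)
    cv2.imwrite("pics/mask.png",m*255)
    return c,f,m
if __name__=="__main__":
    t=manip.snapshot("top");s=manip.snapshot("scene")
    c,f,m=brown(t,(300,195,370,240))
    r=cv2.minAreaRect(c);b=(cv2.boxPoints(r)+.5)/f-.5+[300,195]
    P=onz(t,b,.040);print(r,cv2.contourArea(c));print(b);print(P,P.mean(0))
    crop(t,300,195,370,240,"stT.png",10);crop(s,270,185,325,215,"stS.png",12)
E
python3 meas.py
```

```text
((156.78207397460938, 95.51226806640625), (174.6610870361328, 74.97264862060547), 2.4895529747009277) 12139.5
[[316.6014 226.9175]
 [317.4156 208.192 ]
 [361.0396 210.0887]
 [360.2255 228.8142]]
[[0.4761 0.2456 0.04  ]
 [0.5216 0.2442 0.04  ]
 [0.5176 0.1383 0.04  ]
 [0.4722 0.1405 0.04  ]] [0.4969 0.1922 0.04  ]
```

View pics/stT.png

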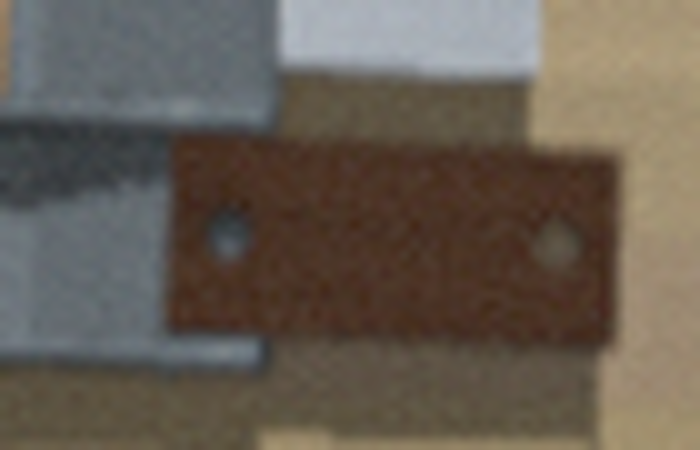

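View pics/stS.png

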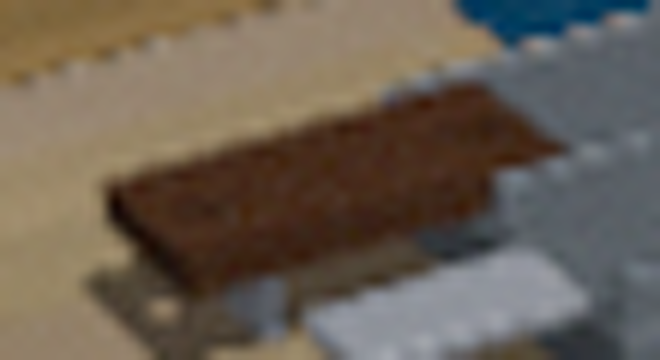

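```bash
python3 - <<'E'
from h import *
np.set_printoptions(precision=4,suppress=True)
t=manip.snapshot("top");s=manip.snapshot("scene")
def c(pts,x0,y0,f): return (np.array(pts,float)+.5)/f-.5+[x0,y0]
print(tri(t,c([(612,345),(167,327),(172,140)],300,195,10),s,c([(108,183),(485,82),(565,148)],270,185,12)))
h=onz(t,c([(229,236),(556,243)],300,195,10),.0395);print(h,h.mean(0),np.degrees(np.arctan2(h[0,0]-h[1,0],h[0,1]-h[1,1])))
E
python3 plan.py 0.4967 0.191 0.075 -1.8
python3 plan.py 0.4967 0.191 0.12 -1.8
```

```text
[[0.4716 0.1391 0.0397 0.0003]
 [0.4763 0.2481 0.0386 0.0036]
 [0.5208 0.2459 0.0396 0.    ]]
[[0.4975 0.2317 0.0395]
 [0.4963 0.1526 0.0395]] [0.4969 0.1922 0.0395] 0.877539920040244
shift [-176.2    1.4   59. ] rot [-0.1  0.2  0.4] t 5.2
shift [-176.4    1.3   14. ] rot [-0.1  0.2  0.4] t 5.2
```

>>> drive_tool --motion '[-60, 1, 14, 0, 0, 0.3, 56, -120, 1, 20, 0, 0, 0.3, 56, -165, 1, 40, 0, 0, 0.3, 56, -176, 1, 59, 0, 0, 0.3, 56, -176, 1, 59, 0, 0, 0.3, 56, -176, 1, 59, 0, 0, 0.3, 56]'

```text
t: 5.95
tcp_pos: [0.4964, 0.1912, 0.075]
tool_rot: [0.718, 0.696, -0.002, -0.0]
force: [0.6, 0.4, 0.5]
finger_gap: 0.658
```

```bash
python3 - <<'E'
from h import *
q=manip.sense();p=q["tcp_pos"];print(p,q["tool_rot"],q["finger_gap"])
t=manip.snapshot("top");s=manip.snapshot("scene")
from scipy.spatial.transform import Rotation as Ro
R=Ro.from_quat(q["tool_rot"]).as_matrix()
im=s["color"].copy()
print(proj(s,p))
crop(s,250,120,350,220,"g1S.png",6);crop(t,290,180,380,250,"g1T.png",8)
E
python3 plan.py 0.4967 0.192 0.045 -1.6
```

```text
[0.49641045 0.19122706 0.07496404] [ 7.17862962e-01  6.96181509e-01 -2.01774072e-03 -6.17655945e-05] 0.6578084901737864
[[297.13883683 188.21697811]]
shift [ 0.2 -0.  30.5] rot [-0.1  0.1 -0.1] t 6.05
```

View pics/g1S.png

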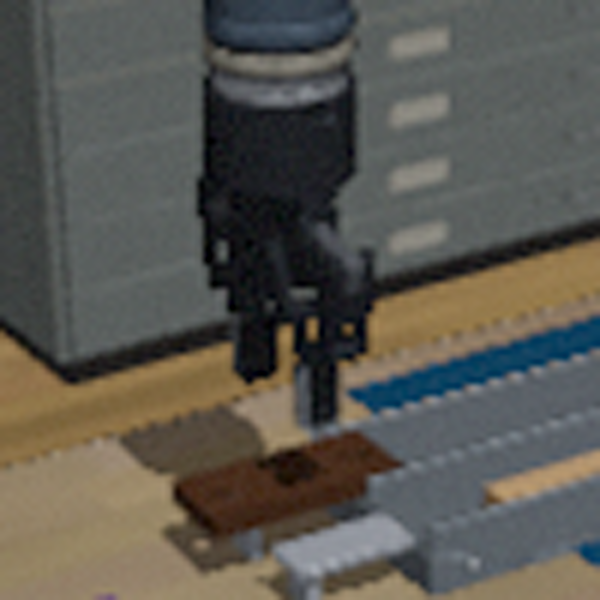

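View pics/g1T.png

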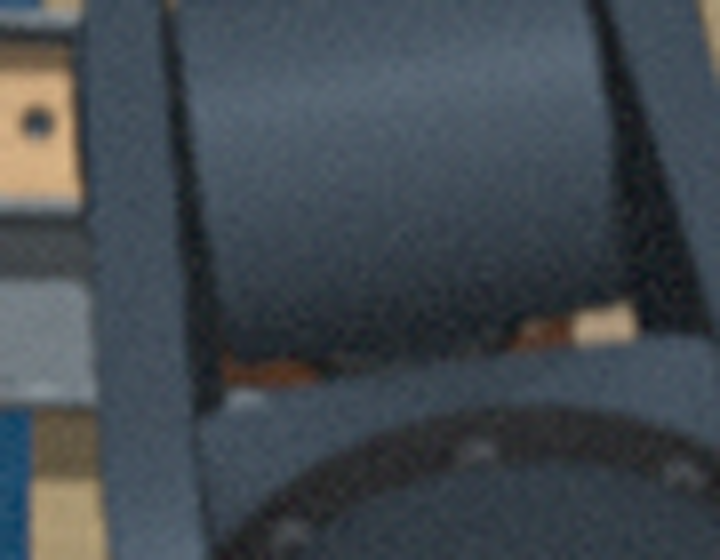

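The tips at (292,183) and (303,190) straddle the strip and sit about 4 mm above the TCP at this opening. I'll go down so the tips stop just above tongue level, then close.

>>> drive_tool --motion '[0, 0, 20, 0, 0, 0, 56, 0, 0, 38, 0, 0, 0, 56, 0, 0, 47, 0, 0, 0, 56, 0, 0, 47, 0, 0, 0, 56, 0, 0, 47, 0, 0, 0, 40, 0, 0, 47, 0, 0, 0, 40, 0, 0, 47, 0, 0, 0, 40, 0, 0, 47, 0, 0, 0, 40]' --force 60

```text
t: 7.05
tcp_pos: [0.4973, 0.192, 0.0293]
tool_rot: [0.717, 0.697, -0.001, 0.001]
force: [0.1, 1.7, 5.3]
finger_gap: 0.539
```

Run:
```python
from h import *
q=manip.sense();print(q["tcp_pos"],q["finger_gap"],q["finger_gap"]*85.4,q["force"])
s=manip.snapshot("scene");crop(s,250,120,350,220,"g2S.png",6)
```

```text
[0.4973032  0.19203495 0.02931356] 0.5385235828491292 45.98991397531563 [0.05934206 1.65340146 5.28193062]
```

View pics/g2S.png

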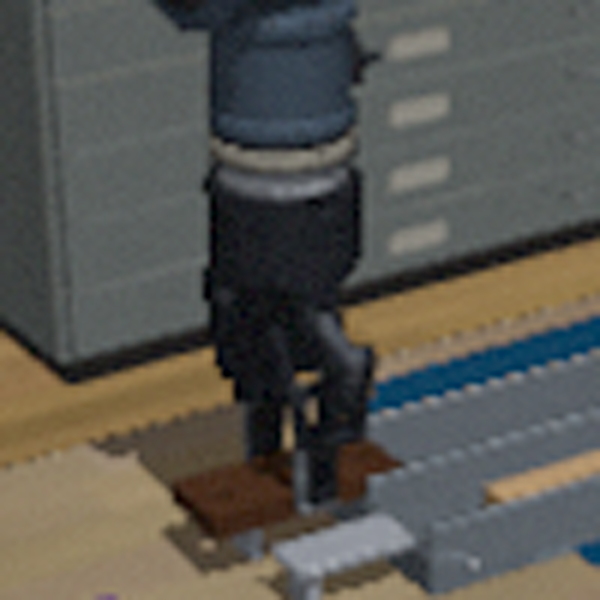

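>>> drive_tool --motion '[0, 0, -10, 0, 0, 0, 40, 0, 0, -30, 0, 0, 0, 40, 0, 0, -60, 0, 0, 0, 40, 0, 0, -85, 0, 0, 0, 40, 0, 0, -90, 0, 0, 0, 40]'

```text
t: 7.72
tcp_pos: [0.4983, 0.1923, 0.121]
tool_rot: [0.717, 0.697, 0.001, 0.002]
force: [0.1, 0.1, -1.4]
finger_gap: 0.539
```

```bash
python3 plan.py 0.4852 -0.1272 0.115 -14.9
python3 - <<'E'
from h import *
s=manip.snapshot("scene");crop(s,250,100,350,200,"g3S.png",6)
E
```

```text
shift [-319.7   -3.7    6.5] rot [ 0.2  0.1 13.2] t 7.72
```

View pics/g3S.png

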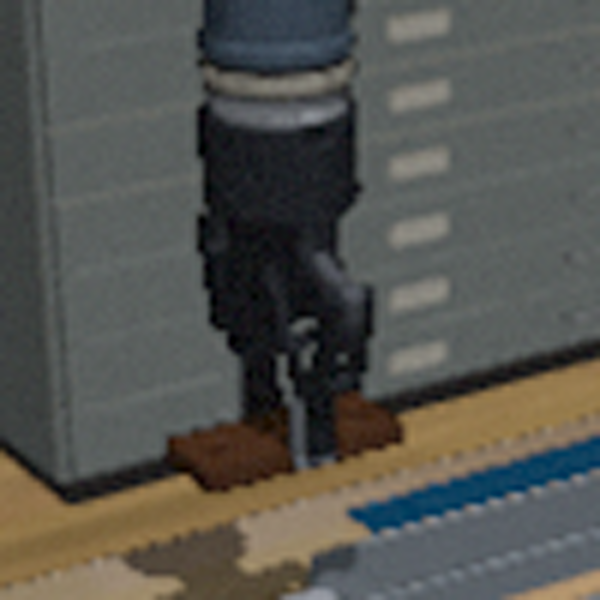

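The strip is lifted and level in the jaws. I'll move it to above the jig.

>>> drive_tool --motion '[-40, 0, 6, 0, 0, 2, 40, -90, -1, 6, 0, 0, 4, 40, -140, -1, 6, 0, 0, 6, 40, -190, -2, 6, 0, 0, 8, 40, -240, -3, 6, 0, 0, 10, 40, -285, -3, 6, 0, 0, 12, 40, -310, -4, 6, 0, 0, 13.2, 40, -320, -4, 6, 0, 0, 13.2, 40]'

```text
t: 8.78
tcp_pos: [0.4838, -0.1287, 0.1142]
tool_rot: [0.793, 0.609, 0.0, 0.001]
force: [-0.8, 1.0, -0.9]
finger_gap: 0.541
```

>>> drive_tool --motion '[0, 0, 0, 0, 0, 0, 40, 0, 0, 0, 0, 0, 0, 40]'

```text
t: 9.02
tcp_pos: [0.4832, -0.1275, 0.1137]
tool_rot: [0.793, 0.609, -0.0, -0.0]
force: [0.5, -0.6, -0.7]
finger_gap: 0.539
```

```bash
python3 plan.py 0.4852 -0.1272 0.095 -14.9
python3 - <<'E'
from h import *
q=manip.sense();print(q["tcp_pos"],q["tool_rot"])
s=manip.snapshot("scene");crop(s,145,170,245,260,"j1S.png",7)
t=manip.snapshot("top");crop(t,430,180,520,260,"j1T.png",7)
E
```

```text
shift [ 0.8  1.8 18.7] rot [-0.   0.  -0.1] t 9.03
[ 0.48324428 -0.12754915  0.11372507] [ 7.93088891e-01  6.09105867e-01 -1.44247692e-04 -1.81795577e-04]
```

View pics/j1S.png

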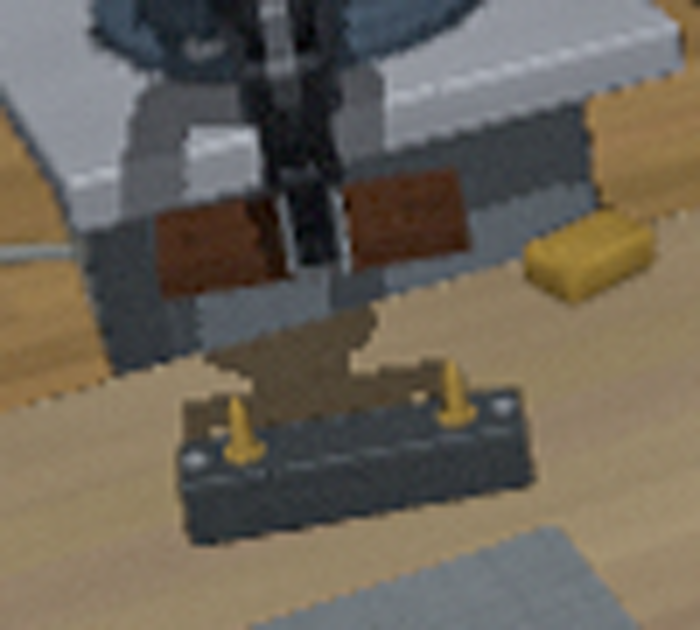

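View pics/j1T.png

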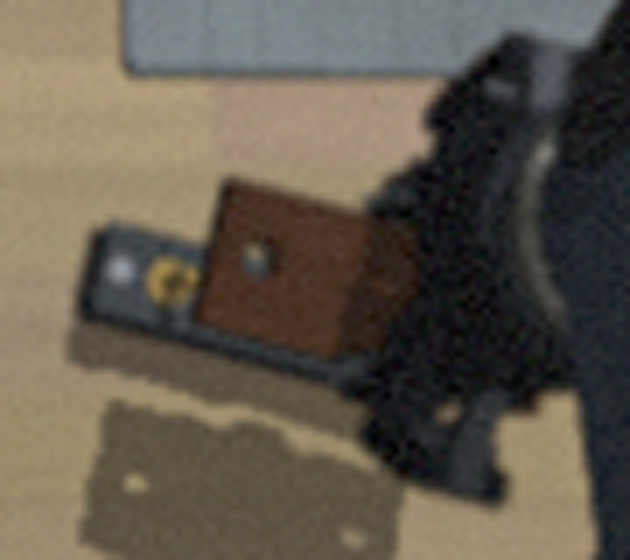

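The scene view shows the strip level above the jig. In the top view one hole is visible at about (466,216). I'll check where it sits relative to the tool and the post.

Run:
```python
from h import *
np.set_printoptions(precision=4,suppress=True)
t=manip.snapshot("top");s=manip.snapshot("scene");p=manip.sense()["tcp_pos"]
def c(pts,x0,y0,f): return (np.array(pts,float)+.5)/f-.5+[x0,y0]
zt=p[2]+.0105
T=lambda a:c(a,430,180,7);S=lambda a:c(a,145,170,7)
H=onz(t,T([(257,258),(230,180),(203,318)]),zt);print(H)
a=np.radians(75.1);ey=np.array([np.cos(a),np.sin(a)]);ex=np.array([np.sin(a),-np.cos(a)])
for h in H: d=h[:2]-p[:2];print("rel tcp: across",d@ex*1e3,"along",d@ey*1e3)
# +y end corners tri: x+ , x-  (scene: right end, near bottom & far top)
print(tri(t,T([(230,180),(203,318)]),s,S([(470,228),(462,170)])))
# scene strip -y end: far, near top edge
print(onz(s,S([(462,170),(470,228),(156,217),(160,278)]),zt))
```

```text
[[ 0.4947 -0.0872  0.1246]
 [ 0.5193 -0.0799  0.1246]
 [ 0.4759 -0.0694  0.1246]]
rel tcp: across 0.20547281993980546 along 42.049451261780185
rel tcp: across 22.089125681012348 along 55.48703574631598
rel tcp: across -22.601610348533292 along 54.41925534336099
[[ 0.5196 -0.0807  0.1224  0.0002]
 [ 0.4763 -0.0685  0.1242  0.0021]]
[[ 0.4782 -0.068   0.1246]
 [ 0.5236 -0.082   0.1246]
 [ 0.45   -0.1762  0.1246]
 [ 0.4966 -0.1876  0.1246]]
```

```bash
python3 plan.py 0.4850 -0.128 0.063 -14.9
```

```text
shift [ 0.2  1.2 51.1] rot [ 0.  0. -0.] t 9.22
```

>>> drive_tool --motion '[0, 2, 20, 0, 0, 0, 40, 0, 2, 38, 0, 0, 0, 40, 0, 2, 49, 0, 0, 0, 40, 0, 2, 51, 0, 0, 0, 40, 0, 2, 51, 0, 0, 0, 40]'

```text
t: 9.85
tcp_pos: [0.4859, -0.1283, 0.0634]
tool_rot: [0.793, 0.609, 0.0, 0.001]
force: [0.8, -0.7, -0.8]
finger_gap: 0.536
```

```bash
python3 plan.py 0.4850 -0.128 0.045 -14.9;python3 - <<'E'
from h import *
q=manip.sense();print(q["tcp_pos"],q["tool_rot"])
s=manip.snapshot("scene");crop(s,150,195,230,265,"j2S.png",8)
t=manip.snapshot("top");crop(t,430,190,500,250,"j2T.png",8)
E
```

```text
shift [ 0.1 -1.  18.4] rot [ 0.1  0.  -0. ] t 9.85
[ 0.48591498 -0.12831053  0.06335617] [7.92916468e-01 6.09329976e-01 1.78750307e-04 6.50481097e-04]
```

View pics/j2S.png

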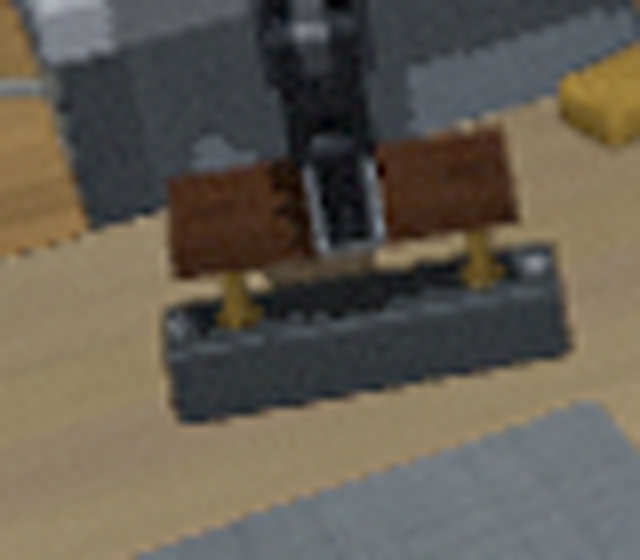

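View pics/j2T.png

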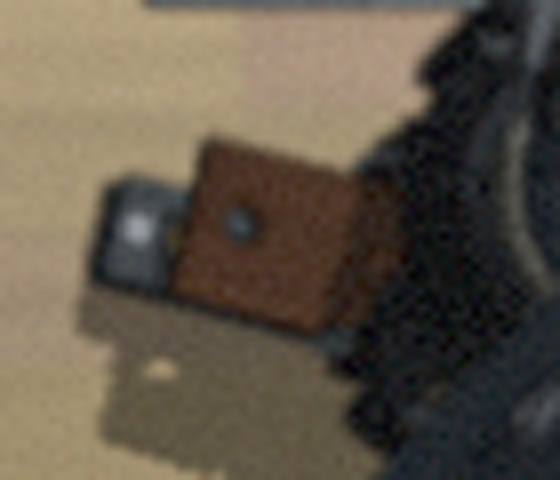

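Run:
```python
from h import *
np.set_printoptions(precision=4,suppress=True)
t=manip.snapshot("top");s=manip.snapshot("scene");p=manip.sense()["tcp_pos"]
def c(pts,x0,y0,f): return (np.array(pts,float)+.5)/f-.5+[x0,y0]
T=lambda a:c(a,430,190,8);S=lambda a:c(a,150,195,8)
zt=p[2]+.0105
a=np.radians(75.1);ey=np.array([np.cos(a),np.sin(a)]);ex=np.array([np.sin(a),-np.cos(a)])
C=np.array([.4852,-.1272])
H=np.r_[onz(t,T([(240,224),(207,137),(178,285)]),zt),onz(s,S([(497,127),(517,195),(170,178),(175,252)]),zt)]
for n,h in zip(["hole T","c+ T","c- T","S +y x-","S +y x+","S -y x-","S -y x+"],H):
  d=h[:2]-C;print(n,h,"rel jig across %.1f along %.1f"%(d@ex*1e3,d@ey*1e3))
print(tri(t,T([(207,137),(178,285)]),s,S([(517,195),(497,127)])))
# predicted pixels, in crops, of seated-aligned strip top corners and hole at zt
P=[np.r_[C+x*ex+y*ey,zt] for x,y in[(0,.04),(.024,.055),(-.024,.055),(.024,-.055),(-.024,-.055)]]
print((proj(t,P)-[430,190]+.5)*8-.5);print((proj(s,P)-[150,195]+.5)*8-.5)
```

```text
hole T [ 0.4972 -0.0885  0.0742] rel jig across 1.6 along 40.5
c+ T [ 0.5226 -0.08    0.0742] rel jig across 24.0 along 55.2
c- T [ 0.4794 -0.0697  0.0742] rel jig across -20.4 along 54.1
S +y x- [ 0.4779 -0.0716  0.0742] rel jig across -21.3 along 51.8
S +y x+ [ 0.5242 -0.0822  0.0742] rel jig across 26.1 along 53.5
S -y x- [ 0.449  -0.1747  0.0742] rel jig across -22.7 along -55.3
S -y x+ [ 0.4961 -0.1865  0.0742] rel jig across 25.7 along -54.5
[[ 0.5225 -0.081   0.0728  0.0013]
 [ 0.4789 -0.0708  0.0742  0.0023]]
[[240.3967 229.7266]
 [207.8226 137.1762]
 [172.1857 296.0752]
 [575.0445 234.9942]
 [542.2527 395.1378]]
[[467.6912 163.2676]
 [520.9691 191.0866]
 [505.5681 121.7732]
 [173.317  249.497 ]
 [170.724  176.0063]]
```

Both views agree that the strip is about 1.7 mm too far across (+tool y) and within 0.5 mm along. I'll correct this, then lower gently onto the posts.

>>> drive_tool --motion '[0, -1.8, 1, 0, 0, 0, 40, 0, -1.8, 4, 0, 0, 0, 40, 0, -1.8, 7, 0, 0, 0, 40, 0, -1.8, 10, 0, 0, 0, 40, 0, -1.8, 12, 0, 0, 0, 40, 0, -1.8, 14, 0, 0, 0, 40, 0, -1.8, 14, 0, 0, 0, 40]'

```text
t: 10.92
tcp_pos: [0.4842, -0.128, 0.0495]
tool_rot: [0.793, 0.609, 0.0, 0.001]
force: [0.2, -0.4, -1.0]
finger_gap: 0.541
```

```bash
python3 plan.py 0.4845 -0.1277 0.0315 -14.9;python3 - <<'E'
from h import *
q=manip.sense();print(q["tcp_pos"],q["tool_rot"],q["force"],q["ft_torque"])
s=manip.snapshot("scene");crop(s,150,195,230,265,"j3S.png",8)
t=manip.snapshot("top");crop(t,430,190,500,250,"j3T.png",8)
E
```

```text
shift [ 0.4  0.1 18. ] rot [ 0.1  0.  -0. ] t 10.93
[ 0.48424236 -0.12799538  0.04948896] [7.92952011e-01 6.09283471e-01 2.41663574e-04 8.38441278e-04] [ 0.18711423 -0.4446258  -1.02802569] [-0.00677716  0.02896844  0.01057998]
```

View pics/j3S.png

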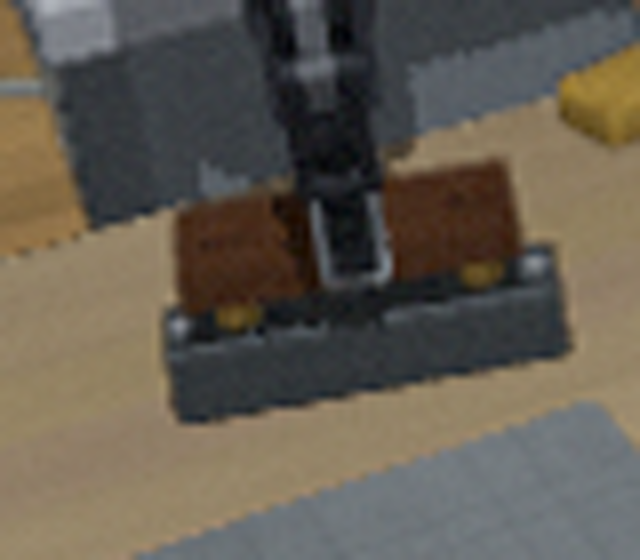

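View pics/j3T.png

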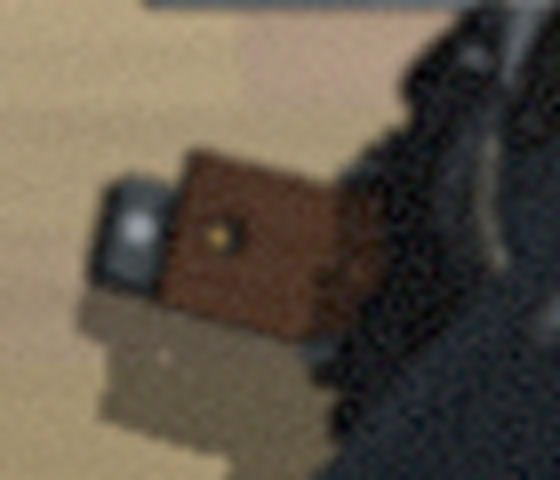

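The brass tip is visible inside the hole at about (457,219) with no contact force. I'll keep going down.

>>> drive_tool --motion '[0, 0, 3, 0, 0, 0, 40, 0, 0, 6, 0, 0, 0, 40, 0, 0, 9, 0, 0, 0, 40, 0, 0, 12, 0, 0, 0, 40, 0, 0, 14, 0, 0, 0, 40, 0, 0, 14, 0, 0, 0, 40]'

```text
t: 11.78
tcp_pos: [0.4842, -0.128, 0.0355]
tool_rot: [0.793, 0.609, 0.0, 0.001]
force: [0.2, -1.2, -0.5]
finger_gap: 0.542
```

Run:
```python
from h import *
q=manip.sense();print(q["tcp_pos"],q["force"],q["ft_torque"])
s=manip.snapshot("scene");t=manip.snapshot("top")
a=s["color"][195:255,150:230,::-1];b=t["color"][190:250,430:510,::-1]
cv2.imwrite("pics/j4.png",cv2.resize(np.hstack([a,b]),None,fx=5,fy=5,interpolation=cv2.INTER_CUBIC))
```

```text
[ 0.48424599 -0.12802508  0.03545747] [ 0.19487709 -1.2131007  -0.50165934] [-0.01510967 -0.07163207  0.02616738]
```

View pics/j4.png

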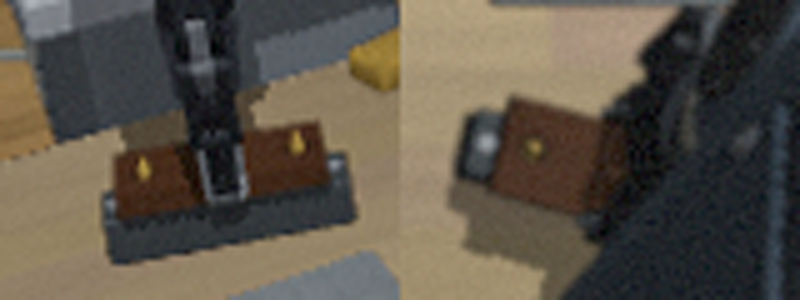

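Both posts stand through the strip. I'll lower the last 4 mm.

>>> drive_tool --motion '[0, 0, 2, 0, 0, 0, 40, 0, 0, 3, 0, 0, 0, 40, 0, 0, 4, 0, 0, 0, 40, 0, 0, 4, 0, 0, 0, 40]'

```text
t: 12.38
tcp_pos: [0.4844, -0.1281, 0.0316]
tool_rot: [0.793, 0.609, 0.0, 0.001]
force: [-1.0, 0.3, -1.6]
finger_gap: 0.539
```

>>> drive_tool --motion '[0, 0, 1, 0, 0, 0, 40, 0, 0, 1.5, 0, 0, 0, 40, 0, 0, 1.5, 0, 0, 0, 40]'

```text
t: 12.75
tcp_pos: [0.4844, -0.1281, 0.0313]
tool_rot: [0.793, 0.609, 0.0, 0.001]
force: [-0.9, -0.7, 10.1]
finger_gap: 0.541
```

There is firm contact (10 N) at TCP z 31.3 mm, as expected for a seated strip. I'll let go and retreat straight up.

>>> drive_tool --motion '[0, 0, -0.5, 0, 0, 0, 54, 0, 0, -0.5, 0, 0, 0, 60, 0, 0, -0.5, 0, 0, 0, 60, 0, 0, -15, 0, 0, 0, 60, 0, 0, -50, 0, 0, 0, 60, 0, 0, -100, 0, 0, 0, 60, 80, 0, -150, 0, 0, 0, 60, 140, 0, -180, 0, 0, 0, 60]'

```text
t: 13.75
tcp_pos: [0.5125, -0.023, 0.1965]
tool_rot: [0.794, 0.608, 0.001, 0.002]
force: [0.9, -0.7, -0.3]
finger_gap: 0.704
```

>>> drive_tool --motion '[50, 0, 0, 0, 0, 0, 60, 100, 0, 0, 0, 0, 0, 60, 150, 0, 0, 0, 0, 0, 60, 150, 0, 0, 0, 0, 0, 60]'

```text
t: 14.25
tcp_pos: [0.5517, 0.125, 0.1972]
tool_rot: [0.792, 0.61, 0.002, 0.003]
force: [-0.4, -1.1, 0.2]
finger_gap: 0.701
```

Run:
```python
from h import *
q=manip.sense();print(q["t"],q["tcp_pos"],q["force"])
s=manip.snapshot("scene");t=manip.snapshot("top")
cv2.imwrite("pics/endS.png",s["color"][:,:,::-1]);cv2.imwrite("pics/endT.png",t["color"][:,:,::-1])
a=s["color"][195:255,150:230,::-1];b=t["color"][195:255,430:510,::-1]
cv2.imwrite("pics/end.png",cv2.resize(np.hstack([a,b]),None,fx=5,fy=5,interpolation=cv2.INTER_CUBIC))
```

```text
14.25 [0.55174095 0.12495915 0.19722397] [-0.41567372 -1.11820215  0.2328608 ]
```

View pics/end.png

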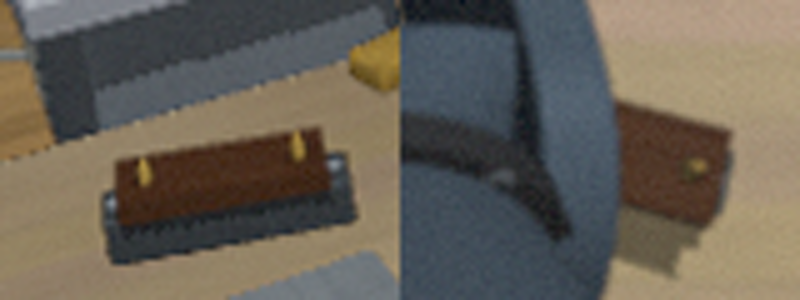

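View pics/endT.png

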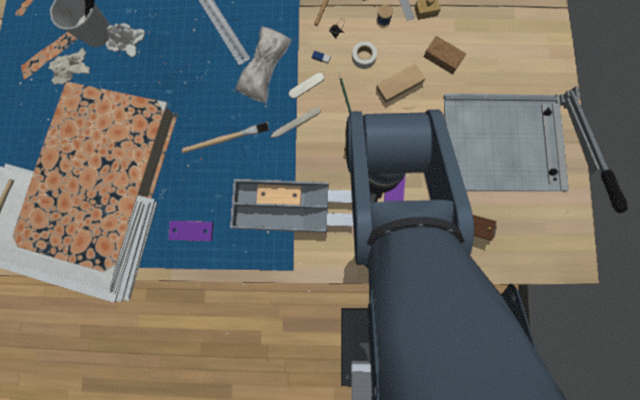

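View pics/endS.png

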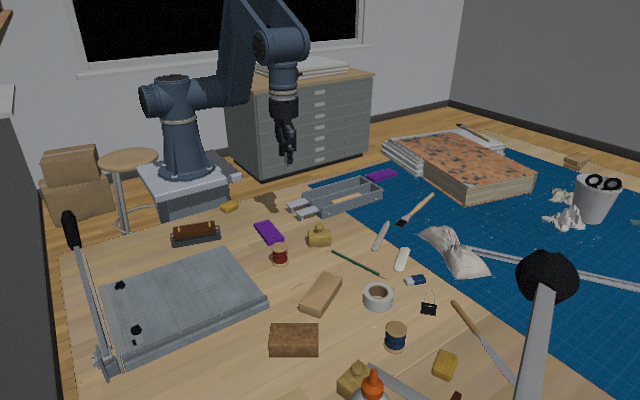

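The strip sits on the jig with both posts through it. The bystanders in the scene view are where they were: spool (279,255), weight (319,237), wax (230,206). I'll clear the arm from the top view and measure how flat the strip lies.

>>> drive_tool --motion '[60, 0, 0, 0, 0, 0, 60, 120, 0, 0, 0, 0, 0, 60, 180, 0, 0, 0, 0, 0, 60, 200, 0, 0, 0, 0, 0, 60, 200, 0, 0, 0, 0, 0, 60]'

```text
t: 14.98
tcp_pos: [0.6027, 0.3148, 0.1962]
tool_rot: [0.793, 0.609, 0.001, 0.003]
force: [-0.8, -0.8, 0.1]
finger_gap: 0.705
```

Run:
```python
from h import *
s=manip.snapshot("scene");t=manip.snapshot("top")
a=s["color"][205:255,160:230,::-1];b=t["color"][195:250,435:505,::-1]
cv2.imwrite("pics/fin.png",cv2.resize(np.vstack([a,b]),None,fx=5.7,fy=5.7,interpolation=cv2.INTER_CUBIC)[:600])
crop(s,160,205,230,255,"finS.png",10);crop(t,435,195,505,250,"finT.png",10)
q=manip.sense();print(q["t"],q["force"])
```

```text
15.075 [-1.09165468  0.2971688   0.17943493]
```

View pics/finS.png

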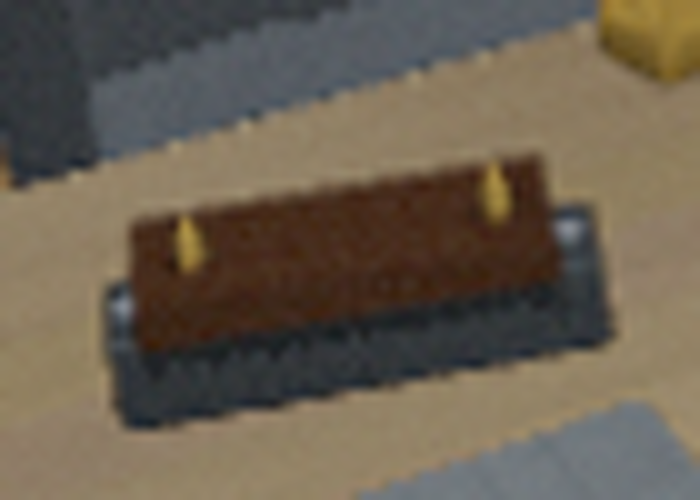

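View pics/finT.png

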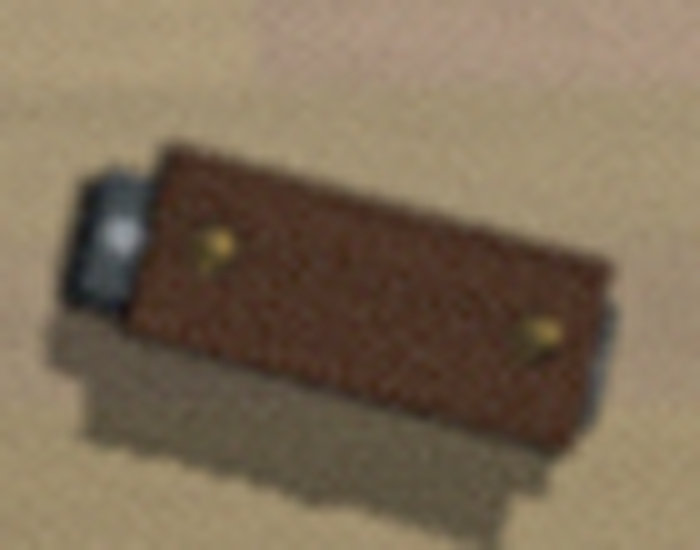

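Run:
```python
from h import *
np.set_printoptions(precision=4,suppress=True)
t=manip.snapshot("top");s=manip.snapshot("scene")
def c(pts,x0,y0,f): return (np.array(pts,float)+.5)/f-.5+[x0,y0]
# top corners: +y x+, +y x-, -y x-, -y x+
P=tri(t,c([(168,145),(128,330),(572,447),(612,265)],435,195,10),s,c([(557,240),(541,152),(132,222),(138,308)],160,205,10));print(P,P.mean(0))
```

```text
[[ 0.5205 -0.081   0.0415  0.0022]
 [ 0.4759 -0.0689  0.0422  0.0012]
 [ 0.4483 -0.1745  0.0421  0.001 ]
 [ 0.492  -0.1859  0.043   0.0002]] [ 0.4842 -0.1276  0.0422  0.0011]
```

All four top corners triangulate to 41.5–43 mm (expected 42), so the strip is flat, and its centre is at the jig centre. I'll hand in.

```bash
python3 -c "
from station import manip
print(manip.sign_off())"
```

```text
the job is handed in; nothing more can be done
None
```

The walnut strip now lies flat on the jig's base with both brass posts through its holes, and I handed the job in at about 15 s. I pushed it up its ramp with shut fingers until it dropped flat on the tongue. Then I gripped it across its width, lowered it over the posts until it touched the base with 10 N, and let go.

- **Fit:** the strip's four top corners measured 41.5 to 43 mm high from two views (42 mm expected). Its centre was within about 1 mm of the jig's centre as measured beforehand.
- **Other things:** in the last full pictures the pale strip was still in its slot, and the spool, weight and wax looked unmoved by eye; I did not measure them. The arm was well clear and touching nothing.
- **Disagreements:** before lowering, the strip was about 1.7 mm off across the posts, which I corrected. The two cameras differed by 1 to 4 mm on a few earlier points, such as the tongue's height. No check failed.

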